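# Seat a model house base on its jig and offer up the gabled front

## Robot

A 6-joint arm with a two-finger parallel gripper is mounted at the origin on the work surface. World frame = base frame: x ahead of the robot, y to its left, z up, the work surface at z = 0. Lengths are in m, angles in rad, forces in N, time in s.
With the tool pointing down it reaches from about 0.35 to 0.775 m from the base axis. Payload 7.3 kg.
Tool frame: the origin (TCP) lies midway between the tips of the shut fingers; the grasp point (between the pads) lies 19 mm behind it; z points along the fingers, y is the line along which they close (so a half turn about z gives the same grasp; the last joint's range is limited). The gripper opens to 92 mm and grips with 3 to 60 N. Pads are 19 mm wide; open, the fingers measure 130 mm over their backs; the gripper's body (75 mm by 190 mm) begins 47 mm behind the grasp point.
Start: joints at [1.04, 0.342, 1.524, -0, 1.275, -0.146], TCP at [0.197, 0.487, 0.227] pointing down, gripper open.
Joint ranges: [-2.53, 2.53], [-0.77, 2.02], [0.04, 2.7], [-1, 4.14], [0.28, 2.66], [-3.11, 3.11]. Speed limits (rad/s): [2.57, 2.57, 3.14, 3.14, 3.14, 3.14].

## Interface

Orientations are given as [roll, pitch, yaw] about the fixed x, y, z axes, in that order (R = Rz(yaw) Ry(pitch) Rx(roll)).
In Python, from cell import monitor, vision, workorder gives the robot as it stands.
- The arm moves only by the tool move_arm, never from a script. Its argument "rows" is a list of rows, each a list of 5 numbers: the shift along the world's x, y, z in mm, then the turn about the world's z in rad, then the closure, from -1 (fully open) to 1 (shut). A call has 1 to 12 rows; each row shifts and turns the commanded pose from where the row before left it; what a row does not reach is not made up. A row lasts 1/10 s, in which the tool goes at most 50 mm and 8.59 degrees, less where a joint would pass 70% of its speed; a pose out of reach is approached as far as the arm can. A call is refused whole if a number of a shift passes 50 or a number of a turn 0.15, either way. A call with a gripper value outside its range is refused whole. The fingers move at their own pace and stop on an object; "newtons" is the grip in N (left out, the last holds). Time passes only in rows, so rows that do not move let the fingers close. It gives the time, the measured TCP pose, the force, the opening and the grip force at its end, in the units of the state.
- monitor.observe(): the state, without advancing time (a new reading comes with each control period).
- vision.read_camera(name): name is "side" or "top" or "wrist"; returns the picture (384x512x3 uint8, red, green, blue); there is no depth.
- vision.get_calibration(name): a dict with "K" (3x3 intrinsics, pixels), "T" (4x4, takes a point from camera to world coordinates); the wrist camera has in their place "mount" (4x4, takes a point from camera to tool coordinates, whose origin is the TCP and whose axes are the flange's). Camera axes: x right, y up, looking along -z (the intrinsics and any distortion apply to the point x, -y, -z); pixel columns grow to the right and rows downward; lengths in m; the calibration is good to about 2 mm. A picture is of the moment at which its call begins: read the wrist's pose just before it. get_calibration takes no time and is no camera call.
- workorder.hand_in(): hands the job in; it is judged then, once.
The state is a dict: "time": time; "qpos": joint angles; "qvel": joint speeds; "joint_efforts": joint torques, N m; "tool_pos": TCP position; "tool_rot": TCP orientation; "contact_force": force on the tool from outside, world axes, zero at the start; "torque": the same for the moment, N m; "opening": finger opening in m; "grip_force": force on a finger pad.
Only numpy, scipy, OpenCV 4.12 (cv2) and the standard library are available. Lean on these libraries where they do the work, as an engineer would, in place of code of your own. Each camera call takes 0.05 s, during which the arm holds its last target. There are 200 camera calls.

## Task

First lower the wooden house base (the plate with two holes and a block on top) over the two steel pins of the jig board until it rests flush, and let go of it. Then draw the house front with the stepped gable out of its leaning holder, turn it upright (gable up) and hold it centred over the seated base, parallel to the base's long side, its lower edge about 5 cm above the top of the block. Finish while still holding it there, still and touching nothing else; leave the other house front and everything else on the table where they are.

Things in the scene. Friction and masses are not known exactly. Their poses are not given: they have to be found in the camera images.
- jig: dark wooden board 120 (x) x 160 (y) x 18 mm, fixed on the table, with two upright steel pins 10 mm in diameter at y = +52 and -52 mm (x = 0), rising 24 mm above the board, the last 5 mm tapered. Origin at the centre of its underside, z up, y along the long side. With the base seated, the block's top is 63 mm above the table.
- base_grip (a point): centre of the block on the loose house base (0.2 kg): plywood plate 90 (x) x 140 (y) x 12 mm with through holes 13 mm in diameter at y = +52 and -52 mm (x = 0), on its middle a block 30 (x) x 60 (y) x 33 mm to grasp. Point 28.5 mm above the plate's underside, 16.5 mm below the block's top; y long side, z up. Starts flat on the table; either way round fits the pins.
- holder_a: fixed wooden holder of the gabled front; may swap places with holder_b. Footboard 125 x 110 x 12 mm; origin under it on the table (reaches 77 mm to -x, 47 mm to +x). Its 12 mm slot leans 35 degrees from vertical, top towards -x (the robot's side), floor centre 45 mm above the origin. A 76 mm wide slat supports the front's lower 65 mm from below; a lip covers the lowest 28 mm of its upper face.
- holder_b: same fixed wooden holder, carrying the straight-topped front; may swap places with holder_a
- gable_center (a point): centre of the loose house front with the stepped gable (90 g): plaster-coloured panel 10 mm thick (x), 90 wide (y), 130 high (z): full width up to 98 mm, then steps 66 wide up to 110, 42 up to 122, 18 up to 130 mm. Point 65 mm above the lower edge; x out of the windowed face (away from the robot), z to the gable's tip. Starts in holder_a, z leaning 35 degrees towards the robot's side.
- gable_foot (a point): middle of the lower edge of the same gabled front (same axes); at the start it stands on the slot floor. More than 70 mm above this edge both faces are free: pinch across the 10 mm there, fingers pointing down the slope, and draw it out along the slope.
- flatfront_center (a point): the other house front, to be left alone: same panel, 120 mm high with a straight cornice on top instead of steps; point at its centre, 60 mm above its lower edge; it leans in holder_b
- tape: roll of masking tape lying flat, 104 mm across, 40 mm high; a bystander, origin at its underside
- paint: upright black paint bottle, 44 mm across, 120 mm high; a bystander, origin at its underside
- jar: small glass jar, 40 mm across, 50 mm high; a bystander, origin at its underside
- strip: wooden strip 22 x 190 x 16 mm lying flat; a bystander, origin at its underside
- driver: screwdriver with red handle lying flat; a bystander, origin at its underside
- tinlid: round green tin lid, 68 mm across, 12 mm high; a bystander, origin at its underside
- tray: open cardboard tray 100 x 150 x 30 mm; a bystander, origin at its underside
Mind the look-alikes: they are no part of the job. Leave any green or purple look-alike of the part that bears gable_center alone.

How it is judged:
On the way, in this order (a step that is already met when the one before it is completed fails the run):
1. the base rests flush on the jig board over both pins, let go of, the gabled front still in its holder (horizontal distance between base_grip and jig below 0.005 m and z of base_grip in the frame of jig below 0.049 m and angle between base_grip's own z axis and vertical below 0.04 rad and angle between the y axis of base_grip and the y axis of jig, either way round below 0.08 rad and contact force between base and the fingers below 0.1 N and distance of gable_center from where it was at the start of the episode below 0.02 m), for 0.2 s.
2. the gabled front is drawn clear of its holder (distance of gable_center from where it was at the start of the episode above 0.05 m and contact force between gable and holder_a below 0.05 N and contact force between gable and the fingers above 0.5 N), for 0.1 s.
At the end, for the whole second after the job is handed in: Base let go, flush on the jig (5 mm, 2.5 mm in height, 2 deg level, 4.5 deg yaw); gabled front held by the fingers alone, under 3 cm/s, upright within 8 deg, centre within 35 mm of the jig's from above, within 12 deg of parallel to its long side, lower edge 20 to 102 mm above the block (horizontal distance between base_grip and jig below 0.005 m and z of base_grip in the frame of jig below 0.049 m and angle between base_grip's own z axis and vertical below 0.04 rad and angle between the y axis of base_grip and the y axis of jig, either way round below 0.08 rad and angle between gable_center's own z axis and vertical below 0.15 rad and horizontal distance between gable_center and jig below 0.035 m and angle between the y axis of gable_center and the y axis of jig, either way round below 0.22 rad and height (world z) of gable_foot between 0.083 and 0.165 m and contact force between gable and the fingers above 0.5 N and contact force between gable and base below 0.05 N and contact force between gable and jig below 0.05 N and contact force between gable and holder_a below 0.05 N and linear speed of gable below 0.03 m/s and contact force between base and the fingers below 0.1 N); the arm keeps its last pose, push and grip.
It fails at once if the other house front is disturbed (over 15 mm) (distance of flatfront_center from where it was at the start of the episode above 0.015 m).
It fails at once if another thing on the table is pushed away (over 25 mm) (distance of any of tape, paint, jar, strip, driver, tinlid, tray from where it was at the start of the episode above 0.025 m).
It also fails if it takes over 61 s, if anything falls off the work surface, if the arm or the gripper's body presses on something with over 40 N, if the wrist force passes 120 N, or if a joint passes its speed limit or range.

## Working session

There is one attempt and no reset: what is moved stays moved. The work goes in short steps, Python scripts to look and compute and a tool call to move; the robot and the scene stay as the last step left them, time stands still between calls to the robot, and variables do not carry over. Pictures are saved under pics/ and viewed, at most 10 in all, crops included, and the job is handed in when it is done.

Besides the shell and the picture viewer there is one more tool, called as name([rows], argument=value, ...), one row to a line, values as JSON. move_arm: Moves the arm, as the interface text tells. Its arguments: {"type":"object","properties":{"rows":{"type":"array","items":{"type":"array","items":{"type":"number"}}},"newtons":{"type":"number"}},"required":["rows"]}

```bash
mkdir -p pics; cat > h.py <<'E'
import numpy as np, cv2
from cell import monitor, vision, workorder
def grab(n,f):
    s=monitor.observe(); im=vision.read_camera(n); np.save(f'pics/{f}.npy',im); cv2.imwrite(f'pics/{f}.png',im[:,:,::-1]); return s,im
def cam(n,s=None):
    c=vision.get_calibration(n); K=np.array(c['K'])
    if 'T' in c: T=np.array(c['T'])
    else:
        from scipy.spatial.transform import Rotation as R
        W=np.eye(4);W[:3,:3]=R.from_euler('xyz',s['tool_rot']).as_matrix();W[:3,3]=s['tool_pos'];T=W@np.array(c['mount'])
    return K,T,c
def ray(n,u,v,z,s=None):
    K,T,c=cam(n,s); d=c.get('dist',c.get('distortion'))
    p=cv2.undistortPoints(np.array([[[u,v]]],float),K,None if d is None else np.array(d,float))[0,0]
    r=T[:3,:3]@np.array([p[0],-p[1],-1]); o=T[:3,3]; return o+r*(z-o[2])/r[2]
def proj(n,P,s=None):
    K,T,c=cam(n,s); d=c.get('dist',c.get('distortion'))
    q=(np.atleast_2d(P)-T[:3,3])@T[:3,:3]; q=q*[1,-1,-1]
    return cv2.projectPoints(q.reshape(-1,1,3),np.zeros(3),np.zeros(3),K,None if d is None else np.array(d,float))[0][:,0]
E
python3 - <<'E'
from h import *
for n in('top','side'):
    s,im=grab(n,n+'0'); c=vision.get_calibration(n); print(n,c)
print(vision.get_calibration('wrist')); print(s)
a=cv2.imread('pics/top0.png');cv2.imwrite('pics/top0b.png',cv2.resize(a,(800,600),interpolation=2))
a=cv2.imread('pics/side0.png');cv2.imwrite('pics/side0b.png',cv2.resize(a,(800,600),interpolation=2))
E
```

```text
top {'K': array([[353.45097103,   0.        , 259.72239085],
       [  0.        , 353.45097103, 190.22741376],
       [  0.        ,   0.        ,   1.        ]]), 'T': array([[ 2.68370964e-03,  9.92048613e-01, -1.25826655e-01,
         4.25151614e-01],
       [-9.99598784e-01, -8.86634178e-04, -2.83105126e-02,
        -1.92466547e-03],
       [-2.81969669e-02,  1.25852148e-01,  9.91648208e-01,
         1.00943045e+00],
       [ 0.00000000e+00,  0.00000000e+00,  0.00000000e+00,
         1.00000000e+00]])}
side {'K': array([[360.20275586,   0.        , 260.3472455 ],
       [  0.        , 360.20275586, 190.39416044],
       [  0.        ,   0.        ,   1.        ]]), 'T': array([[-0.92885471,  0.28919706, -0.23150376,  0.3154336 ],
       [-0.37024102, -0.70404041,  0.60601047,  0.56751849],
       [ 0.01226844,  0.64860787,  0.76102386,  0.78254542],
       [ 0.        ,  0.        ,  0.        ,  1.        ]])}
{'K': array([[285.41171391,   0.        , 254.93383414],
       [  0.        , 285.41171391, 192.72922555],
       [  0.        ,   0.        ,   1.        ]]), 'mount': a
[... 321 characters left out ...]
 1.00000000e+00]])}
{'time': 0.05, 'qpos': array([ 1.03998512e+00,  3.42691225e-01,  1.52501455e+00, -2.58416304e-06,
        1.27540378e+00, -1.46010930e-01]), 'qvel': array([ 0.00054045, -0.00113354, -0.00129706, -0.00014468, -0.00172296,
       -0.00150226]), 'joint_efforts': array([ 1.16059411e-03, -4.32432103e+01, -2.44988859e+01,  7.19427061e-02,
        5.23402705e-02, -4.85633234e-05]), 'tool_pos': array([0.1968479 , 0.4862586 , 0.22606217]), 'tool_rot': array([-3.14009153e+00, -2.18253387e-04,  2.75679296e+00]), 'contact_force': array([-0.61517492, -0.04026929, -0.7979903 ]), 'torque': array([-0.03023822, -0.03145927, -0.0249489 ]), 'grip_force': 0.0, 'opening': 0.09197560989502669}
```

View pics/top0b.png

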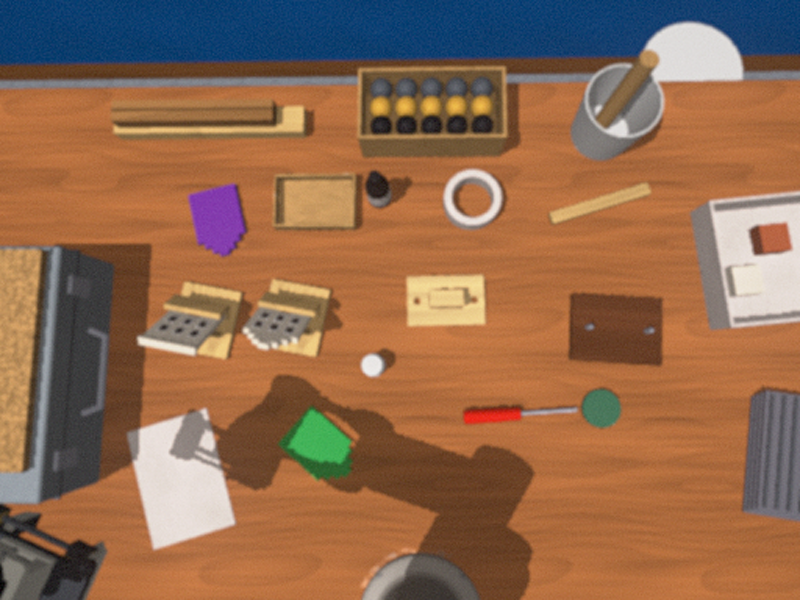

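View pics/side0b.png

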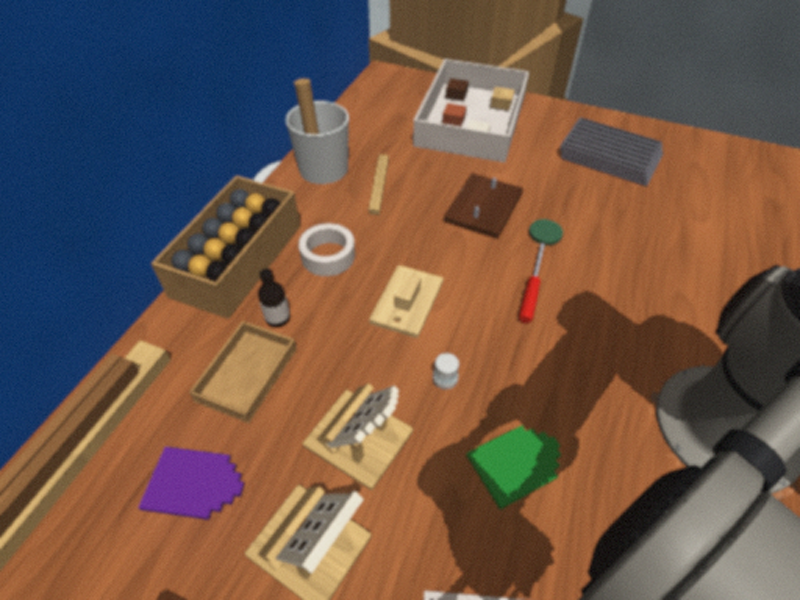

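```bash
python3 - <<'E'
from h import *
k=1.5625
def P(n,l,z):
    q=np.array([ray(n,u/k,v/k,z) for u,v in l]); print(n,z,q[:,:2].round(4).tolist(),'mean',q.mean(0).round(4)); return q
P('top',[(406,277),(484,275),(486,324),(408,327)],.012)
P('top',[(430,290),(467,290),(467,306),(430,307)],.045)
P('top',[(570,293),(662,297),(661,365),(569,362)],.018)
P('top',[(589,327),(650,330)],.042)
P('side',[(476,212),(493,183)],.035)
P('top',[(271,279),(331,289),(318,355),(257,342)],.012)
P('top',[(185,283),(244,290),(229,357),(170,345)],.012)
P('top',[(373,368)],.025);P('top',[(602,408)],.0)
E
```

```text
top 0.012 [[0.589, 0.0263], [0.5924, -0.1159], [0.5029, -0.1182], [0.4974, 0.0225]] mean [ 0.5455 -0.0463  0.012 ]
top 0.045 [[0.5603, -0.017], [0.5602, -0.082], [0.5319, -0.0817], [0.5302, -0.0169]] mean [ 0.5457 -0.0494  0.045 ]
top 0.018 [[0.5583, -0.2687], [0.551, -0.4316], [0.4303, -0.4232], [0.4352, -0.2627]] mean [ 0.4937 -0.3466  0.018 ]
top 0.042 [[0.4955, -0.293], [0.4903, -0.3975]] mean [ 0.4929 -0.3452  0.042 ]
side 0.035 [[0.4978, -0.2903], [0.4919, -0.3931]] mean [ 0.4948 -0.3417  0.035 ]
top 0.012 [[0.5858, 0.275], [0.567, 0.1637], [0.4467, 0.1849], [0.47, 0.2968]] mean [0.5174 0.2301 0.012 ]
top 0.012 [[0.5786, 0.4349], [0.5654, 0.3244], [0.4428, 0.3469], [0.4643, 0.4565]] mean [0.5128 0.3907 0.012 ]
top 0.025 [[0.4237, 0.084]] mean [0.4237 0.084  0.025 ]
top 0.0 [[0.3542, -0.323]] mean [ 0.3542 -0.323   0.    ]
```

move_arm([
  [20,-30,0,-0.065,-1],
  [20,-30,0,-0.065,-1],
  [20,-30,0,-0.065,-1],
  [20,-30,0,-0.065,-1],
  [20,-30,0,-0.065,-1],
  [20,-30,0,-0.065,-1],
  [20,-30,0,-0.065,-1],
  [20,-30,0,-0.065,-1],
  [20,-30,0,-0.065,-1],
  [20,-30,0,-0.065,-1],
  [20,-30,0,-0.065,-1],
  [20,-30,0,-0.065,-1],
], newtons=20)

```text
time: 1.3
tool_pos: [0.4375, 0.1252, 0.2265]
tool_rot: [-3.141, -0.0, 1.974]
contact_force: [0.3, 0.1, 0.9]
opening: 0.0919
grip_force: 0.0
```

move_arm([
  [18,-29,-5,-0.062,-1],
  [18,-29,-5,-0.062,-1],
  [18,-29,-5,-0.062,-1],
  [18,-29,-5,-0.062,-1],
  [18,-29,-5,-0.062,-1],
  [18,-28,-5,-0.062,-1],
  [0,0,0,0,-1],
  [0,0,0,0,-1],
])

```text
time: 2.1
tool_pos: [0.5446, -0.0467, 0.1959]
tool_rot: [-3.14, -0.001, 1.604]
contact_force: [-1.2, 0.2, -0.2]
opening: 0.0918
grip_force: 0.0
```

```bash
python3 - <<'E'
from h import *
s,im=grab('wrist','w1'); print(s['tool_pos'],s['tool_rot'])
cv2.imwrite('pics/w1b.png',cv2.resize(im[:,:,::-1],(800,600),interpolation=2))
print((proj('wrist',[[.546,-.048,.045],s['tool_pos']],s)*1.5625).round(0))
E
```

```text
[ 0.54464772 -0.04666777  0.19593334] [-3.13984856e+00 -7.65864864e-04  1.60397691e+00]
[[401. 283.]
 [400. 383.]]
```

View pics/w1b.png

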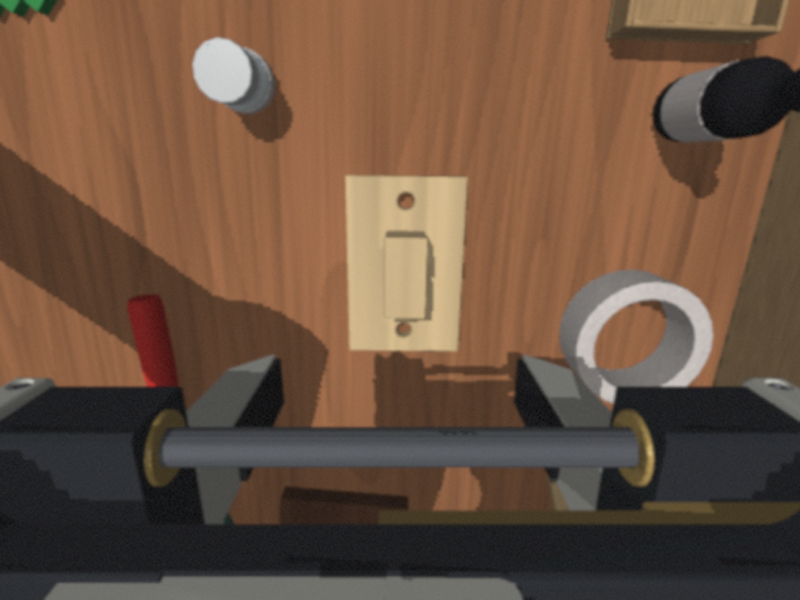

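```bash
python3 - <<'E'
from h import *
s=monitor.observe(); k=1.5625
def P(l,z):
    q=np.array([ray('wrist',u/k,v/k,z,s) for u,v in l]); print(z,q[:,:2].round(4).tolist(),'mean',q.mean(0).round(4)); return q
P([(385,238),(427,238),(427,320),(384,319)],.045)
h=P([(405,200),(403,329)],.012)
P([(346,176),(467,178),(458,352),(350,351)],.012)
d=h[0]-h[1];print(np.arctan2(-d[0],d[1]))
E
```

```text
0.045 [[0.5333, -0.0151], [0.5625, -0.0141], [0.5658, -0.0748], [0.5341, -0.0751]] mean [ 0.5489 -0.0448  0.045 ]
0.012 [[0.5467, 0.0083], [0.5492, -0.0955]] mean [ 0.5479 -0.0436  0.012 ]
0.012 [[0.5024, 0.0241], [0.5919, 0.0259], [0.596, -0.1145], [0.5057, -0.1168]] mean [ 0.549  -0.0453  0.012 ]
0.02421595107414396
```

move_arm([
  [4,2,-30,-0.009,-1],
  [0,0,-35,0,-1],
  [0,0,-35,0,-1],
  [0,0,-35,0,-1],
  [0,0,-25,0,-1],
  [0,0,-16,0,-1],
  [0,0,0,0,-1],
  [0,0,0,0,1],
  [0,0,0,0,1],
  [0,0,0,0,1],
  [0,0,0,0,1],
  [0,0,0,0,1],
], newtons=25)

```text
time: 3.35
tool_pos: [0.5493, -0.0444, 0.0213]
tool_rot: [3.141, 0.0, 1.596]
contact_force: [0.1, 0.3, 0.9]
opening: 0.056
grip_force: 0.0
```

move_arm([
  [0,0,0,0,1],
  [0,0,0,0,1],
  [0,0,0,0,1],
])

```text
time: 3.65
tool_pos: [0.549, -0.0444, 0.0207]
tool_rot: [3.142, 0.0, 1.596]
contact_force: [-0.3, -0.5, -0.6]
opening: 0.0326
grip_force: 0.0
```

move_arm([
  [0,0,0,0,1],
  [0,0,0,0,1],
  [0,0,20,0,1],
  [0,0,40,0,1],
  [0,-10,40,0,1],
  [-5,-35,35,-0.01,1],
  [-5,-40,35,-0.01,1],
  [-5,-40,30,-0.01,1],
  [-5,-40,30,-0.01,1],
  [-5,-40,0,-0.01,1],
  [-5,-40,0,-0.01,1],
  [-5,-40,0,-0.01,1],
])

```text
time: 4.85
tool_pos: [0.5138, -0.3278, 0.2481]
tool_rot: [-3.141, -0.0, 1.525]
contact_force: [1.3, -0.1, -1.5]
opening: 0.0301
grip_force: 25.0
```

move_arm([
  [-5,-40,0,-0.005,1],
  [-5,-40,0,0,1],
  [-5,-30,0,0,1],
  [-5,-25,0,0,1],
  [-5,0,0,0,1],
  [0,0,0,0,1],
  [0,0,0,0,1],
])

```text
time: 5.55
tool_pos: [0.4896, -0.4604, 0.2481]
tool_rot: [-3.141, -0.001, 1.521]
contact_force: [0.5, 0.6, -0.2]
opening: 0.0296
grip_force: 25.0
```

```bash
python3 - <<'E'
from h import *
s,im=grab('wrist','w2'); print(s['tool_pos'],s['tool_rot'],s['opening'])
cv2.imwrite('pics/w2b.png',cv2.resize(im[:,:,::-1],(800,600),interpolation=2))
E
```

```text
[ 0.48963367 -0.46040829  0.24809834] [-3.14146342e+00 -9.07750431e-04  1.52136913e+00] 0.029553752903849796
```

View pics/w2b.png

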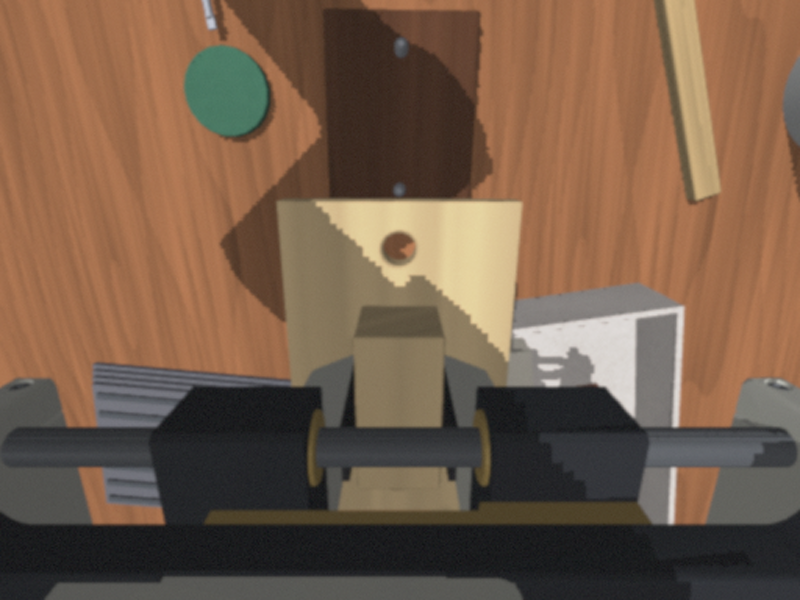

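```bash
python3 - <<'E'
from h import *
im=cv2.imread('pics/w2.png')
a=cv2.resize(im[0:180,170:350],(800,800),interpolation=2)[:800]
cv2.imwrite('pics/w2c.png',np.hstack([cv2.resize(im[10:50,236:276],(400,400),interpolation=2),cv2.resize(im[100:140,236:276],(400,400),interpolation=2)]))
E
```

```text
(no output)
```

View pics/w2c.png

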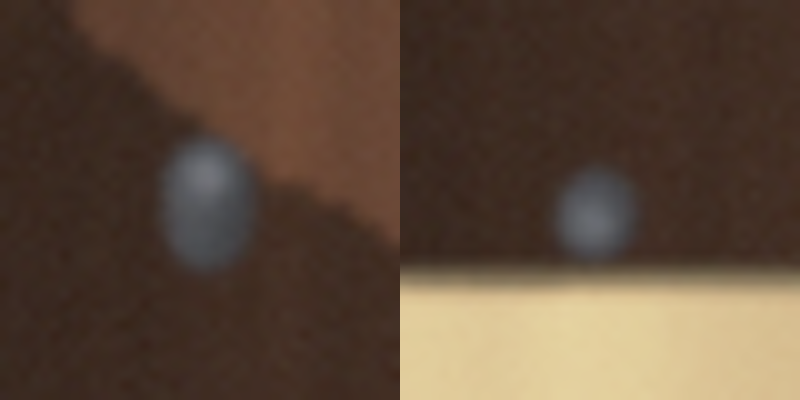

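```bash
python3 - <<'E'
from h import *
s=monitor.observe();k=1.5625
a=ray('wrist',256.2,29.9,.030,s);b=ray('wrist',255.2,120.7,.031,s)
d=a-b;print(a,b,np.linalg.norm(d),'center',(a+b)/2,'yaw',np.arctan2(-d[0],d[1]))
c=(a+b)/2
h=ray('wrist',399/k,247/k,.2393,s);e1=ray('wrist',277/k,201/k,.2393,s);e2=ray('wrist',522/k,202/k,.2393,s)
print(h,e1,e2,np.linalg.norm(e1-e2))
y=s['tool_rot'][2]-np.pi/2; u=np.array([-np.sin(y),np.cos(y)])
print('hole exp',s['tool_pos'][:2]+.052*u,'edge mid exp',s['tool_pos'][:2]+.07*u,(e1+e2)/2)
print('delta',c[:2]-s['tool_pos'][:2])
E
```

```text
[ 0.49845424 -0.2971914   0.03      ] [ 0.49238818 -0.40006894  0.031     ] 0.10306107487520345 center [ 0.49542121 -0.34863017  0.0305    ] yaw -0.05889562477680732
[ 0.49186258 -0.40789118  0.2393    ] [ 0.44806219 -0.38874542  0.2393    ] [ 0.53766199 -0.39339607  0.2393    ] 0.08972041479790373
hole exp [ 0.49239662 -0.40833498] edge mid exp [ 0.49327618 -0.39035648] [ 0.49286209 -0.39107075  0.2393    ]
delta [0.00556554 0.11164269]
```

move_arm([
  [2,37,0,-0.005,1],
  [2,37,0,0,1],
  [2,38,-30,0,1],
  [0,0,-40,0,1],
  [0,0,-40,0,1],
  [0,0,-40,0,1],
  [0,0,-25,0,1],
  [0,0,0,0,1],
  [0,0,0,0,1],
])

```text
time: 6.5
tool_pos: [0.4961, -0.349, 0.0741]
tool_rot: [3.141, 0.0, 1.517]
contact_force: [0.0, -0.1, -1.3]
opening: 0.03
grip_force: 25.0
```

move_arm([
  [0,0,-4,0,1],
  [0,0,-4,0,1],
  [0,0,-3,0,1],
  [0,0,-3,0,1],
  [0,0,0,0,1],
])

```text
time: 7.0
tool_pos: [0.4952, -0.3493, 0.0589]
tool_rot: [-3.141, -0.0, 1.516]
contact_force: [0.2, -0.1, -2.0]
opening: 0.0299
grip_force: 25.0
```

move_arm([
  [0,0,-3,0,1],
  [0,0,-3,0,1],
  [0,0,-3,0,1],
  [0,0,-2,0,1],
  [0,0,0,0,1],
])

```text
time: 7.5
tool_pos: [0.4953, -0.3493, 0.0478]
tool_rot: [-3.141, -0.0, 1.516]
contact_force: [0.3, -0.2, -1.2]
opening: 0.0294
grip_force: 25.0
```

move_arm([
  [0,0,-3,0,1],
  [0,0,-3,0,1],
  [0,0,-2,0,1],
  [0,0,-1,0,1],
  [0,0,0,0,1],
])

```text
time: 8.0
tool_pos: [0.4954, -0.3494, 0.039]
tool_rot: [-3.141, -0.0, 1.516]
contact_force: [1.2, -0.3, -1.2]
opening: 0.0298
grip_force: 25.0
```

move_arm([
  [0,0,-1,0,1],
  [0,0,0,0,-1],
  [0,0,0,0,-1],
  [0,0,0,0,-1],
  [0,0,0,0,-1],
  [0,0,0,0,-1],
  [0,0,0,0,-1],
  [0,0,20,0,-1],
  [0,0,40,0,-1],
  [0,0,40,0,-1],
  [0,10,40,0,-1],
  [0,30,40,0,-1],
])

```text
time: 9.2
tool_pos: [0.4951, -0.3108, 0.2197]
tool_rot: [3.141, 0.001, 1.513]
contact_force: [0.9, 0.3, 0.6]
opening: 0.0918
grip_force: 0.0
```

move_arm([
  [0,40,30,-0.01,-1],
  [0,42,30,-0.01,-1],
  [0,42,0,-0.01,-1],
  [0,42,0,-0.01,-1],
  [0,42,0,-0.01,-1],
  [0,42,0,-0.01,-1],
  [0,42,0,-0.01,-1],
  [0,42,0,-0.02,-1],
  [0,42,0,-0.02,-1],
  [0,42,0,-0.02,-1],
  [0,42,0,0,-1],
  [0,0,0,0,-1],
])

```text
time: 10.4
tool_pos: [0.4947, 0.1536, 0.2772]
tool_rot: [-3.141, -0.002, 1.391]
contact_force: [0.9, -0.1, 0.6]
opening: 0.0921
grip_force: 0.0
```

move_arm([
  [0,0,0,0,-1],
])

```text
time: 10.5
tool_pos: [0.4952, 0.1499, 0.2772]
tool_rot: [-3.142, 0.0, 1.388]
contact_force: [0.3, 0.7, -0.1]
opening: 0.0919
grip_force: 0.0
```

```bash
python3 - <<'E'
from h import *
s,im=grab('wrist','w3'); print(s['tool_pos'],s['tool_rot'],s['opening'])
s2,ts=grab('side','s3');grab('top','t3')
A=cv2.resize(im[:,:,::-1],(800,600),interpolation=2)
cv2.imwrite('pics/w3b.png',A)
E
```

```text
[0.49515891 0.14990167 0.27715242] [-3.14155420e+00  4.71352355e-04  1.38819832e+00] 0.09193178854033768
```

View pics/w3b.png

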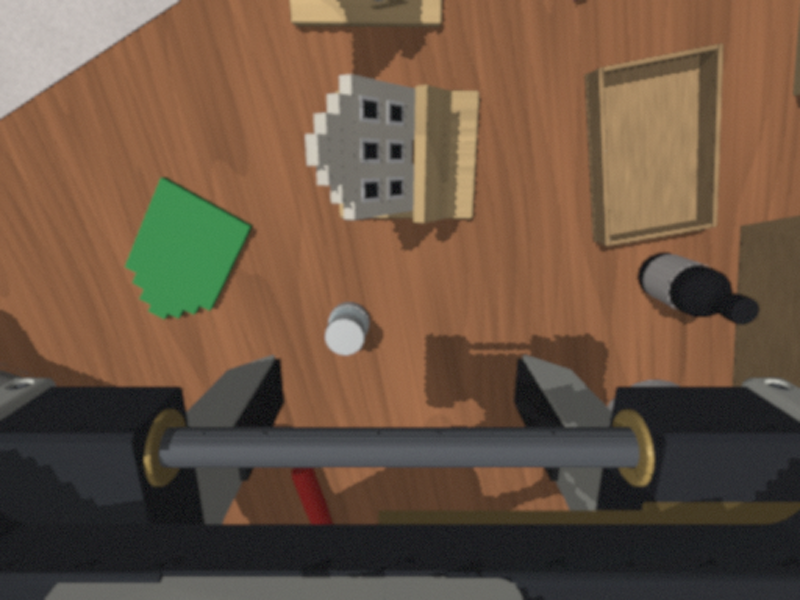

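```bash
python3 - <<'E'
from h import *
from scipy.optimize import least_squares
s=monitor.observe();k=1.5625
a=np.radians(35);up=np.array([-np.sin(a),0,np.cos(a)]);n=np.array([np.cos(a),0,np.sin(a)])
F=np.array([0,0,.045])
f=lambda h,y,t:F+up*h+n*t+np.array([0,y,0])
L=[(f(.130,.009,.005),318,133),(f(.130,-.009,.005),319,165),(f(.130,.009,-.005),305,135),(f(.130,-.009,-.005),307,166),
(f(.098,.045,.005),354,76),(f(.098,-.045,.005),356,218),(np.array([.047,.055,.012]),479,92),(np.array([.047,-.055,.012]),475,219)]
M=np.array([l[0] for l in L]);px=np.array([l[1:] for l in L])/k
def W(p):
    c,q=np.cos(p[2]),np.sin(p[2]);return M@np.array([[c,-q,0],[q,c,0],[0,0,1]]).T+[p[0],p[1],0]
for m in(slice(0,6),slice(0,8)):
    r=least_squares(lambda p:(proj('wrist',W(p),s)-px)[m].ravel(),[.535,.23,-.18])
    print(r.x.round(4),((proj('wrist',W(r.x),s)-px)*k).round(1).tolist())
    p=r.x;g=lambda h:np.array([p[0],p[1],0])+np.array([np.cos(p[2])*(up*h)[0],np.sin(p[2])*(up*h)[0],.045+(up*h)[2]])
    for h in(.065,.09,.1,.13):print(h,g(h).round(4))
E
```

```text
[ 0.5335  0.2302 -0.1991] [[0.2, 0.7], [0.4, 0.6], [1.2, -1.0], [0.6, -0.7], [-1.4, -1.7], [-1.1, 2.4], [1.5, -5.1], [-2.8, -3.2]]
0.065 [0.497  0.2376 0.0982]
0.09 [0.4829 0.2404 0.1187]
0.1 [0.4773 0.2415 0.1269]
0.13 [0.4604 0.2449 0.1515]
[ 0.5334  0.229  -0.2132] [[0.5, 1.1], [0.3, 1.0], [1.5, -0.8], [0.5, -0.6], [-0.3, -0.8], [-1.9, 3.1], [2.2, -2.7], [-3.7, -1.2]]
0.065 [0.4969 0.2369 0.0982]
0.09 [0.4829 0.2399 0.1187]
0.1 [0.4773 0.2411 0.1269]
0.13 [0.4605 0.2448 0.1515]
```

move_arm([
  [-1,7,0,0.13,-1],
  [-2,8,0,0.13,-1],
  [-2,8,0,0.13,-1],
  [-2,8,0,0.13,-1],
  [-2,8,0,0.13,-1],
  [-2,8,0,0.13,-1],
  [-2,8,0,0.13,-1],
  [-2,8,0,0.13,-1],
  [-2,8,0,0.13,-1],
  [-2,8,0,0.13,-1],
  [-1,7,0,0.13,-1],
  [-1,6,0,0.13,-1],
])

```text
time: 11.85
tool_pos: [0.4748, 0.2402, 0.2774]
tool_rot: [3.142, 0.0, 2.949]
contact_force: [0.2, -0.4, -1.0]
opening: 0.0922
grip_force: 0.0
```

move_arm([
  [0,0,-30,0,-1],
  [0,0,-30,0,-1],
  [0,0,-15,0,-1],
  [0,0,0,0,-1],
  [0,0,0,0,-1],
])

```text
time: 12.35
tool_pos: [0.4751, 0.2404, 0.2029]
tool_rot: [3.141, 0.0, 2.944]
contact_force: [-0.4, -0.0, 0.8]
opening: 0.092
grip_force: 0.0
```

```bash
python3 - <<'E'
from h import *
s,im=grab('wrist','w4'); print(s['tool_pos'],s['tool_rot'],s['opening'])
cv2.imwrite('pics/w4b.png',cv2.resize(im[:,:,::-1],(800,600),interpolation=2))
E
```

```text
[0.47506577 0.24044754 0.20286448] [3.14130915e+00 4.70986247e-04 2.94421163e+00] 0.09195475573981894
```

View pics/w4b.png

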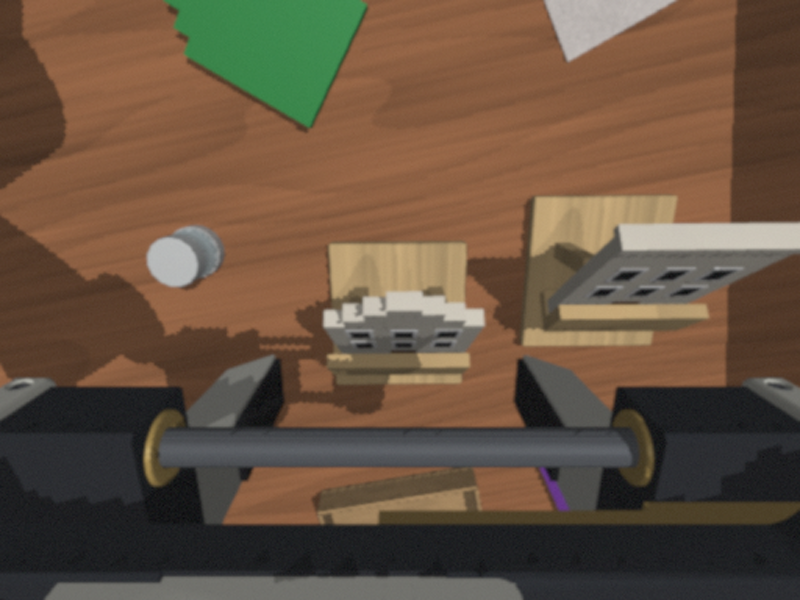

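```bash
python3 - <<'E'
from h import *
from scipy.optimize import least_squares
s=monitor.observe();k=1.5625
a=np.radians(35);up=np.array([-np.sin(a),0,np.cos(a)]);n=np.array([np.cos(a),0,np.sin(a)])
F=np.array([0,0,.045])
f=lambda h,y,t:F+up*h+n*t+np.array([0,y,0])
L=[(f(.130,-.009,-.005),387,293),(f(.130,.009,-.005),420,293),(f(.098,-.045,-.005),323,311),(f(.098,.045,-.005),484,309),(f(.098,-.045,.005),324,327),(f(.098,.045,.005),484,326),(np.array([-.077,-.055,.012]),330,243),(np.array([-.077,.055,.012]),466,242)]
M=np.array([l[0] for l in L]);px=np.array([l[1:] for l in L])/k
def W(p):
    c,q=np.cos(p[2]),np.sin(p[2]);return M@np.array([[c,-q,0],[q,c,0],[0,0,1]]).T+[p[0],p[1],0]
for m in(slice(0,6),slice(0,8)):
    r=least_squares(lambda p:(proj('wrist',W(p),s)-px)[m].ravel(),[.535,.23,-.18])
    p=r.x;print(r.x.round(4),((proj('wrist',W(r.x),s)-px)*k).round(1).tolist())
    X=-.0602;print('goal',p[0]+X*np.cos(p[2]),p[1]+X*np.sin(p[2]),'move',(np.array([p[0]+X*np.cos(p[2]),p[1]+X*np.sin(p[2])])-s['tool_pos'][:2]),np.pi+p[2]-s['tool_rot'][2])
E
```

```text
[ 0.5332  0.2339 -0.1852] [[-1.3, -0.4], [1.9, -0.8], [0.9, -0.2], [-1.0, 0.1], [-0.8, 1.0], [0.1, 0.3], [2.0, 1.8], [5.3, 1.3]]
goal 0.47400739977234074 0.2449750645266074 move [-0.00134509  0.0042209 ] 0.011850818361907933
[ 0.533   0.2336 -0.1837] [[-2.1, -0.7], [1.1, -1.1], [0.3, -0.4], [-1.7, -0.3], [-1.4, 0.8], [-0.5, -0.1], [1.5, 1.7], [4.8, 1.0]]
goal 0.47376464823510717 0.24463941438970838 move [-0.00158784  0.00388525] 0.013312506852986239
```

move_arm([
  [-1,3.5,-10,0.006,-0.63],
  [0,0,-20,0,-0.63],
  [0,0,-20,0,-0.63],
  [0,0,-12,0,-0.63],
  [0,0,-6,0,-0.63],
  [0,0,0,0,-0.63],
  [0,0,0,0,-0.63],
], newtons=5)

```text
time: 13.1
tool_pos: [0.4739, 0.245, 0.135]
tool_rot: [3.141, 0.001, 2.952]
contact_force: [-0.6, 0.7, 1.7]
opening: 0.0746
grip_force: 0.0
```

move_arm([
  [0,0,-1.5,0,-0.63],
  [0,0,0,0,-0.63],
])

```text
time: 13.3
tool_pos: [0.4737, 0.2449, 0.1333]
tool_rot: [3.141, 0.001, 2.952]
contact_force: [-0.3, -0.3, 0.1]
opening: 0.0748
grip_force: 0.0
```

move_arm([
  [0,0,-1.5,0,-0.63],
  [0,0,0,0,-0.63],
])

```text
time: 13.5
tool_pos: [0.4734, 0.2448, 0.1313]
tool_rot: [3.141, 0.0, 2.952]
contact_force: [-0.9, 0.4, -0.5]
opening: 0.0747
grip_force: 0.0
```

move_arm([
  [0,0,-1.5,0,-0.63],
  [0,0,0,0,-0.63],
])

```text
time: 13.7
tool_pos: [0.4733, 0.2447, 0.1296]
tool_rot: [-3.142, -0.0, 2.952]
contact_force: [0.5, -1.0, -0.4]
opening: 0.0749
grip_force: 0.0
```

move_arm([
  [0,0,-1,0,-0.63],
  [0,0,0,0,-0.63],
])

```text
time: 13.9
tool_pos: [0.4734, 0.2447, 0.1286]
tool_rot: [-3.142, -0.0, 2.952]
contact_force: [0.0, 0.2, 0.7]
opening: 0.0747
grip_force: 0.0
```

move_arm([
  [0,0,-1,0,-0.63],
  [0,0,0,0,-0.63],
])

```text
time: 14.1
tool_pos: [0.4735, 0.2448, 0.1279]
tool_rot: [3.141, 0.0, 2.952]
contact_force: [0.0, -1.1, 1.6]
opening: 0.0748
grip_force: 0.7
```

move_arm([
  [0,0,1,0,-0.63],
  [0,0,0,0,0],
  [0,0,0,0,0],
  [0,0,0,0,0],
  [0,0,0,0,1],
  [0,0,0,0,1],
  [0,0,0,0,1],
], newtons=12)

```text
time: 14.8
tool_pos: [0.4734, 0.2447, 0.1288]
tool_rot: [-3.142, -0.0, 2.952]
contact_force: [-0.1, -1.9, 1.9]
opening: 0.0654
grip_force: 12.0
```

move_arm([
  [-2.8,0.5,4.1,0,1],
  [-2.8,0.5,4.1,0,1],
  [-2.8,0.5,4.1,0,1],
  [-2.8,0.6,4.1,0,1],
  [-2.8,0.6,4.1,0,1],
  [0,0,0,0,1],
])

```text
time: 15.4
tool_pos: [0.4593, 0.2478, 0.15]
tool_rot: [3.141, 0.001, 2.952]
contact_force: [-0.0, -0.0, -1.2]
opening: 0.0657
grip_force: 12.0
```

```bash
python3 - <<'E'
from h import *
s,im=grab('side','s5'); print(s['opening'],s['grip_force'],s['contact_force'])
s,w=grab('wrist','w5'); 
A=cv2.resize(im[210:350,150:290][:,:,::-1],(400,400),interpolation=2)
B=cv2.resize(w[130:270,186:326][:,:,::-1],(400,400),interpolation=2)
cv2.imwrite('pics/c5.png',np.hstack([A,B]))
E
```

```text
0.06568387107028265 12.000395879508119 [-0.00882747 -0.01049969 -1.22046077]
```

View pics/c5.png

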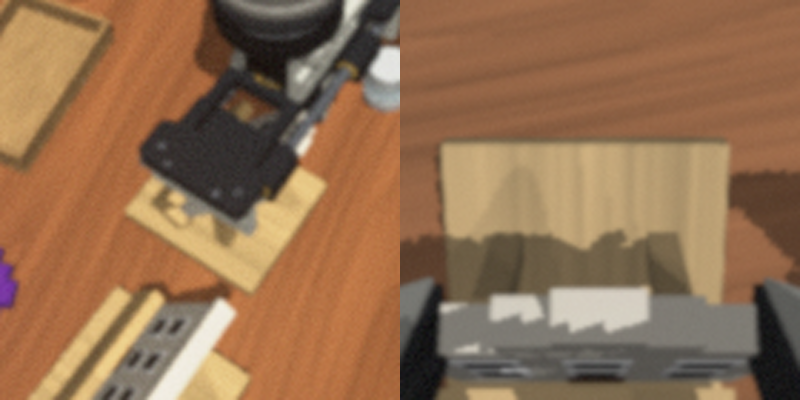

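move_arm([
  [5.9,-1.1,3.7,0,1],
  [5.9,-1.1,3.7,0,1],
  [5.9,-1.1,3.7,0,1],
  [6.6,-1.2,2.4,0,1],
  [6.6,-1.2,2.4,0,1],
  [6.6,-1.2,2.4,0,1],
  [6.4,-1.2,1,0,1],
  [6.4,-1.2,1,0,1],
  [6.4,-1.2,1,0,1],
  [2,-0.4,0,0,1],
  [0,0,0,0,1],
], newtons=6)

```text
time: 16.6
tool_pos: [0.5183, 0.2364, 0.1704]
tool_rot: [3.142, -0.0, 2.951]
contact_force: [-1.2, -0.5, -1.2]
opening: 0.0659
grip_force: 6.0
```

move_arm([
  [0,0,0,0,1],
  [0,0,5,0,1],
  [0,0,15,0,1],
  [0,0,25,0,1],
  [0,0,25,0,1],
  [0,0,20,0,1],
  [0,0,0,0,1],
  [0,0,0,0,1],
], newtons=20)

```text
time: 17.4
tool_pos: [0.5179, 0.2366, 0.2604]
tool_rot: [3.141, 0.0, 2.952]
contact_force: [0.2, -0.1, -1.3]
opening: 0.0653
grip_force: 20.0
```

```bash
python3 - <<'E'
from h import *
s,w=grab('wrist','w6'); print(s['tool_pos'],s['opening'],s['grip_force'])
_,im=grab('side','s6')
B=cv2.resize(w[130:290,176:336][:,:,::-1],(600,600),interpolation=2)
A=cv2.resize(im[180:340,170:223][:,:,::-1],(199,600),interpolation=2)
cv2.imwrite('pics/c6.png',np.hstack([B,A]))
# predicted pixel of panel foot edge for tilts
y=s['tool_rot'][2]-np.pi; e=np.array([np.cos(y),np.sin(y),0]); l=np.array([-np.sin(y),np.cos(y),0]); g=s['tool_pos']+[0,0,.003]
for t in(-10,0,10,20):
    a=np.radians(t);up=-np.sin(a)*e+np.array([0,0,np.cos(a)]);n=np.cos(a)*e+np.array([0,0,np.sin(a)])
    f=g-.105*up-.005*n
    q=proj('wrist',[f-.045*l,f+.045*l,f+.13*up],s); print(t,((q-[176,130]+.5)*3.75-.5).round(0).tolist())
E
```

```text
[0.51789208 0.23658293 0.26037844] 0.06527341105992879 19.997927248477936
-10 [[111.0, 153.0], [476.0, 154.0], [291.0, 528.0]]
0 [[116.0, 221.0], [471.0, 221.0], [291.0, 498.0]]
10 [[119.0, 289.0], [468.0, 290.0], [291.0, 466.0]]
20 [[121.0, 359.0], [467.0, 359.0], [291.0, 433.0]]
```

View pics/c6.png

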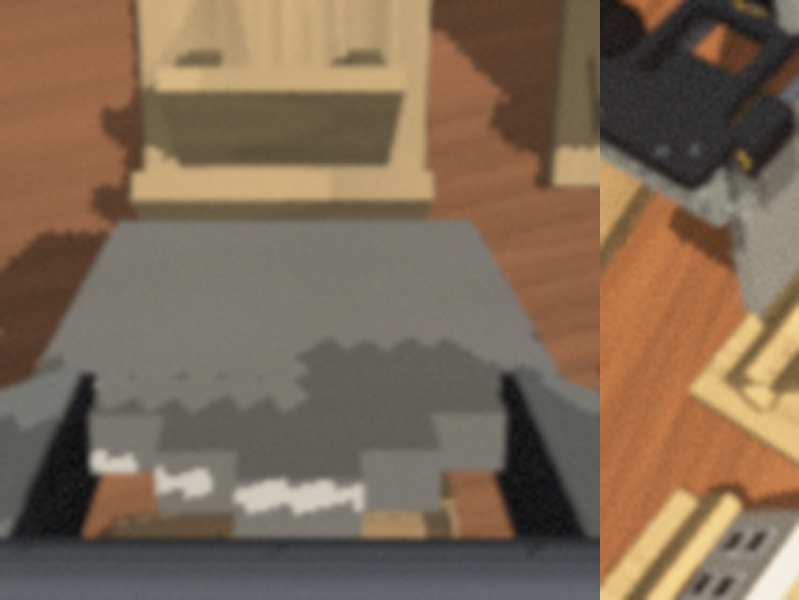

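move_arm([
  [-1,-10,0,0.006,1],
  [-1,-20,0,0.006,1],
  [-1,-30,0,0.006,1],
  [-1,-30,0,0.006,1],
  [-1,-30,0,0.006,1],
  [-1,-30,0,0.006,1],
  [-1,-30,0,0.006,1],
  [-1,-30,0,0.006,1],
  [-1,-30,0,0.006,1],
  [-1,-30,0,0.006,1],
  [-1,-30,0,0.006,1],
  [-1,-30,0,0.006,1],
])

```text
time: 18.7
tool_pos: [0.5052, -0.0951, 0.2598]
tool_rot: [3.141, -0.001, 3.024]
contact_force: [-0.0, 0.2, -0.8]
opening: 0.0656
grip_force: 20.0
```

move_arm([
  [-1,-30,0,0.007,1],
  [-1,-30,0,0.007,1],
  [-1,-30,0,0.007,1],
  [-1,-30,0,0.007,1],
  [-1,-30,0,0.007,1],
  [-1,-30,0,0.007,1],
  [-1,-30,0,0.007,1],
  [-1,-25,0,0.007,1],
  [-1,-15,0,0.007,1],
  [-1,-6,0,0,1],
  [0,0,0,0,1],
  [0,0,0,0,1],
])

```text
time: 19.9
tool_pos: [0.4962, -0.3485, 0.2605]
tool_rot: [3.141, -0.0, 3.087]
contact_force: [-0.8, -0.1, -1.2]
opening: 0.0652
grip_force: 20.0
```

move_arm([
  [0,0,-10,0,1],
  [0,0,-15,0,1],
  [0,0,-12,0,1],
  [0,0,-8,0,1],
  [0,0,0,0,1],
  [0,0,0,0,1],
  [0,0,0,0,1],
  [0,0,0,0,1],
])

```text
time: 20.7
tool_pos: [0.4964, -0.3497, 0.2162]
tool_rot: [-3.141, 0.001, 3.087]
contact_force: [-0.4, 1.2, -1.2]
opening: 0.0651
grip_force: 20.0
```

```bash
python3 - <<'E'
from h import *
s,w=grab('wrist','w7'); print(s['tool_pos'],s['opening'],s['grip_force'])
_,im=grab('side','s7')
B=cv2.resize(w[90:290,156:356][:,:,::-1],(500,500),interpolation=2)
c=proj('side',[[.495,-.349,.09]])[0].astype(int);print(c)
x0,y0=max(c[0]-35,0),max(c[1]-58,0)
A=cv2.resize(im[y0:y0+117,x0:x0+70][:,:,::-1],(300,500),interpolation=2)
cv2.imwrite('pics/c7.png',np.hstack([B,A]))
y=s['tool_rot'][2]-np.pi; e=np.array([np.cos(y),np.sin(y),0]); l=np.array([-np.sin(y),np.cos(y),0]); g=s['tool_pos']+[0,0,.003]
for t in(-8,0,8):
    a=np.radians(t);up=-np.sin(a)*e+np.array([0,0,np.cos(a)]);n=np.cos(a)*e+np.array([0,0,np.sin(a)])
    f=g-.105*up-.005*n
    q=proj('wrist',[f-.045*l,f+.045*l],s); print(t,((q-[156,90]+.5)*2.5-.5).round(0).tolist())
J=np.array([.4954,-.3486,0])
for z,a,b in((.03,.045,.07),(.018,.06,.08)):
    q=proj('wrist',[J+[0,0,z]-a*e+i*b*l for i in(-1,1)],s);print(z,((q-[156,90]+.5)*2.5-.5).round(0).tolist())
E
```

```text
[ 0.49635063 -0.34967453  0.21624364] 0.06505089817624067 19.998043477535248
[312 110]
-8 [[124.0, 210.0], [367.0, 211.0]]
0 [[127.0, 246.0], [364.0, 247.0]]
8 [[129.0, 283.0], [362.0, 283.0]]
0.03 [[101.0, 112.0], [396.0, 112.0]]
0.018 [[83.0, 77.0], [414.0, 78.0]]
```

View pics/c7.png

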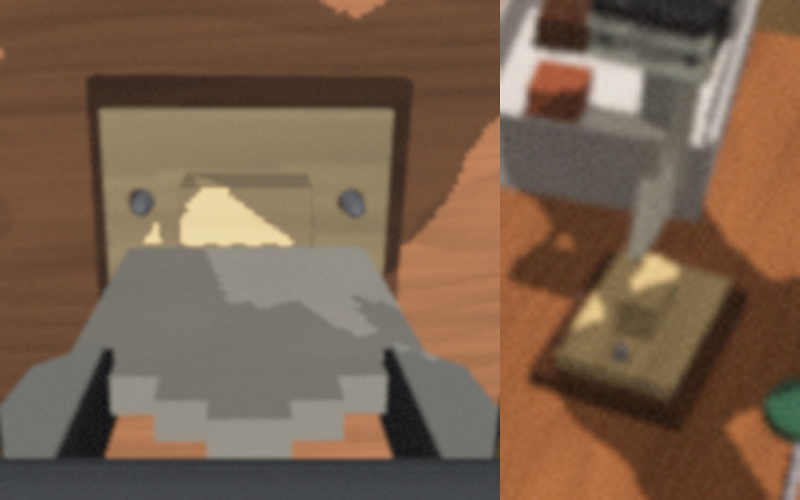

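The base sits on the jig with both pins through its holes: plate edge at row 108, jig edge at row 78. The front hangs upright, with its foot edge at row 247, where zero tilt predicts it.

```bash
python3 -c "
from h import *
print(workorder.hand_in())"
```

```text
the job is handed in; nothing more can be done
None
```

The job is handed in, though no verdict came back. By the last camera check, the base is seated flush on the jig and released, and the gabled front is held upright and centred above it, its lower edge about 5 cm over the block.

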